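# Load the bottle rocker from the stock carousel and wind it

## Task

Turn the stock carousel by its top handle to bring each bottle in turn to the open front, lift it out and put it in the tray of the clockwork rocker, until all bottles from the carousel are in the tray (they may stand or lie there). Only then wind the rocker's key clockwise, turn by turn, until it comes up against its stop. The tin and the cover plate stay on the carousel; last, leave it turned so that the tin is in the middle of the open front, ready for the next job.

Things in the scene. Friction and masses are not known exactly. Their poses are not given: they have to be found in the camera images.
- carousel_base: Fixed frame of the carousel; origin on the bench on the turning axis, z up. Its -x axis points to the open front (towards the robot, within 0.2 rad). A clear flat roof (underside 142 mm, top 150 mm above the bench; a hub collar reaches 151 mm) covers everything from 45 mm in front of the axis (local x > -0.045) to the rear, 240 mm wide; only the bay at the front (local x about -0.098, y 0) is open from above. Two posts at the rear hold the roof.
- carousel (a joint): Angle, rad, counter-clockwise from above; no end stops, 0.1 N m friction, damped (0.25 N m at 1 rad/s), stays where left. Grey deck, 140 mm radius, top 34 mm above the bench; its rim, the walls between its five 72 degree bays and a hub disc of 29 mm radius all rise 28 mm. At joint 0 a bay's middle lies on carousel_base's -x axis. Things stand about 98 mm from the axis.
- handle (a point): Middle of the black bar handle on the carousel's axis, 183 mm above the bench, above the roof. Bar 60 mm long along this point's x, 14 mm thick along its y, 34 mm high (166 to 200 mm above the bench). It turns with the deck; at joint 0 the bar lies along the carousel_base's x.
- bottle_1: White plastic bottle with blue nozzle, 96 mm tall; grip its round body, 31 mm diameter, 64 mm high (the nozzle above is thin). Origin at the middle of its foot, z along the bottle to the nozzle. About 60 g. Stands in a bay of the carousel at the start; may be absent.
- bottle_2: White plastic bottle with blue nozzle, 96 mm tall; grip its round body, 31 mm diameter, 64 mm high (the nozzle above is thin). Origin at the middle of its foot, z along the bottle to the nozzle. About 60 g. Stands in a bay of the carousel at the start; may be absent.
- bottle_3: White plastic bottle with blue nozzle, 96 mm tall; grip its round body, 31 mm diameter, 64 mm high (the nozzle above is thin). Origin at the middle of its foot, z along the bottle to the nozzle. About 60 g. Stands in a bay of the carousel at the start; may be absent.
- tin: Round tin, 66 mm diameter, 38 mm high, in a bay of the carousel; origin at the middle of its foot. It stays on the carousel.
- plate: Black flat moulded cover plate 62 x 52 x 8 mm, in a bay of the carousel; origin at the middle of its underside. It stays on the carousel.
- rocker: Fixed clockwork bottle rocker; origin on the bench under the tray's middle, z up. Steel tray in front, grey drive box behind it in +x (local x 0.066 to 0.150, 96 mm wide, top 79 mm above the bench). The tray does not move.
- tray (a point): Middle of the tray's inner floor, 34 mm above the bench, axes as the rocker's. Inside the tray measures 102 mm along x and 190 mm along y; walls 4 mm thick rise 28 mm above the floor.
- key (a joint): How far the key is wound, rad, 0 to 3.6 (stop). Grows as the key turns clockwise seen from above, about a vertical axis. Sprung: it takes about 0.11 N m at 0 and 0.18 N m at the stop; it holds where it is left.
- key_grip (a point): Middle of the key's flat wing, on the turning axis (108 mm behind the tray's middle), 119 mm above the bench. Wing 60 mm long along this point's x, 10 mm thick along its y (bosses make it 12 mm), 30 mm high (104 to 134 mm above the bench). It turns with the key.

How it is judged (in metres and radians):
On the way, in this order (a step that is already met when the one before it is completed fails the run):
1. every bottle is in the rocker's tray and let go (x of bottle_1 in the frame of tray between -0.055 and 0.055 m and y of bottle_1 in the frame of tray between -0.099 and 0.099 m and z of bottle_1 in the frame of tray between -0.006 and 0.045 m and linear speed of each of bottle_1, bottle_2, bottle_3 below 0.03 m/s and x of bottle_2 in the frame of tray between -0.055 and 0.055 m and y of bottle_2 in the frame of tray between -0.099 and 0.099 m and z of bottle_2 in the frame of tray between -0.006 and 0.045 m and x of bottle_3 in the frame of tray between -0.055 and 0.055 m and y of bottle_3 in the frame of tray between -0.099 and 0.099 m and z of bottle_3 in the frame of tray between -0.006 and 0.045 m and contact force between each of bottle_1, bottle_2, bottle_3 and the fingers below 0.3 N), for 0.2 s.
2. the key is wound up to its stop (value of joint key above 3.4 rad), for 0.2 s.
At the end, for the whole second after the job is handed in: Every bottle rests inside the rocker's tray (its foot inside the walls), the key is within 0.2 rad of its stop (over 3.4 of 3.6 rad), and the tin and the cover plate are on the carousel's deck, the tin at the open front (within 40 mm to either side of its middle) (x of bottle_1 in the frame of tray between -0.055 and 0.055 m and y of bottle_1 in the frame of tray between -0.099 and 0.099 m and z of bottle_1 in the frame of tray between -0.006 and 0.045 m and linear speed of each of bottle_1, bottle_2, bottle_3 below 0.03 m/s and x of bottle_2 in the frame of tray between -0.055 and 0.055 m and y of bottle_2 in the frame of tray between -0.099 and 0.099 m and z of bottle_2 in the frame of tray between -0.006 and 0.045 m and x of bottle_3 in the frame of tray between -0.055 and 0.055 m and y of bottle_3 in the frame of tray between -0.099 and 0.099 m and z of bottle_3 in the frame of tray between -0.006 and 0.045 m and value of joint key above 3.4 rad and horizontal distance between each of tin, plate and carousel_base below 0.15 m and height (world z) of tin between 0.028 and 0.075 m and height (world z) of plate between 0.028 and 0.075 m and x of tin in the frame of carousel_base below -0.06 m and y of tin in the frame of carousel_base between -0.04 and 0.04 m); the robot touches nothing.
It fails at once if the tin or the cover plate is lifted off the carousel (height (world z) of any of tin, plate above 0.1 m).
Of bottle_1, bottle_2, bottle_3 only 2 to 3 are there at a start; the rules pass over those that are not, and their reading is None.
At some moment in a run one of tin, plate may be knocked a few centimetres aside while the robot is not near it.
Once in a run the grip may slacken for a moment while it holds something.
It also fails if it takes over 210 s, if anything falls off the work surface, if the arm or the gripper's body presses on something with over 40 N, if the wrist force passes 120 N, or if a joint passes its speed limit or range.

## Robot

A 6-joint arm with a two-finger parallel gripper is mounted at the origin on a cart in front of the work surface, level with it; the furniture and walls round the work are solid. World frame = base frame: x ahead of the robot, y to its left, z up, the work surface at z = 0. Lengths are in mm, angles in rad, forces in N, time in s.
With the tool pointing down it reaches from about 350 to 875 mm from the base axis. Payload 4.2 kg.
Tool frame: the origin (TCP) lies at the very end of the fingers, on their centre line; the grasp point (between the pads) lies 19 mm behind it; z points along the fingers, y is the line along which they close (so a half turn about z gives the same grasp; the last joint's range is limited). The gripper opens to 85 mm and grips with 20 to 120 N. Pads are 22 mm wide; open, the fingers measure 114 mm over their backs; the gripper's body (76 mm by 85 mm) begins 54 mm behind the grasp point. The pads swing forward as they close: fully open they stand 13 mm farther back than shut.
Start: joints at [-1.071, 0.385, 0.008, 0, -1.194, -0.259], TCP at [149.067, -606.942, 231.312] pointing down, gripper open.
Joint ranges: [-3.14, 3.14], [-1.21, 2.06], [-1.07, 1.41], [-3.16, 2.05], [-2.99, -0.16], [-3.1, 3.1]. Speed limits (rad/s): [2.79, 2.79, 3.14, 3.14, 3.14, 3.14].

## Interface

Orientations are given as a unit quaternion [x, y, z, w].
In Python, from bench import read_state, get_image, camera_model, job_done gives the robot as it stands.
- The arm moves only by the shell command python3 -m handwheel 'ROWS'. ROWS is JSON, a list of rows, each a list of 7 numbers: the shift along the tool's x, y, z in m, then the turn, a rotation vector about the tool's x, y, z in rad, then the gripper's target within -1 to 1 (fully open at 1, half-way at 0, shut at -1). In form: [[dx, dy, dz, wx, wy, wz, jaw], ...]. A call has 1 to 10 rows; each row is the pose to reach, as a shift and turn from the pose commanded when the call began, along the tool's axes at that moment; what a row does not reach only later rows make up. A row lasts 1/8 s, in which the tool goes at most 62.5 mm and 10.7 degrees, less where a joint would pass 70% of its speed; a pose out of reach is approached as far as the arm can. A call with a gripper value outside its range is refused whole. The fingers move at their own pace and stop on an object; the grip force is fixed at half the most. Time passes only in rows, so rows that repeat a pose let the fingers close. It gives the time, the measured TCP pose, the force, the opening and the grip force at its end, in the units of the state.
- read_state(): the state, without advancing time (a new reading comes with each control period).
- get_image(name): name is "scene" or "side" or "wrist"; returns (picture, depth): 384x512x3 uint8, blue, green, red; 384x512 float32, mm along the optical axis (not along the pixel's ray), 0 where there is no reading.
- camera_model(name): a dict with "K" (3x3 intrinsics, pixels), "rvec" (rotation vector, rad) and "tvec" (3), from world to camera coordinates, as OpenCV has them; the wrist camera has in their place "hand_eye" (4x4, takes a point from camera to tool coordinates, whose origin is the TCP and whose axes are the flange's). Camera axes: x right, y down, z forward; pixel columns grow to the right and rows downward; lengths in mm; the calibration is good to about 2 mm. A picture is of the moment at which its call begins: read the wrist's pose just before it. camera_model takes no time and is no camera call.
- job_done(): hands the job in; it is judged then, once.
The state is a dict: "clock": time; "joints": joint angles; "joint_vel": joint speeds; "joint_efforts": joint torques, N m; "position": TCP position; "ee_rot": TCP orientation; "contact_force": force on the tool from outside, world axes, zero at the start; "wrist_torque": the same for the moment, N m; "gripper_width": finger opening in mm; "grasp_force": force on a finger pad.
Only numpy, scipy, OpenCV 4.12 (cv2) and the standard library are available. Lean on these libraries where they do the work, as an engineer would, in place of code of your own. Each camera call takes 0.05 s, during which the arm holds its last target. There are 200 camera calls.

## Working session

There is one attempt and no reset: what is moved stays moved. The work goes in short steps, Python scripts to look and compute and a shell command to move; the robot and the scene stay as the last step left them, time stands still between calls to the robot, and variables do not carry over. Pictures are saved under pics/ and viewed, at most 14 in all, crops included, and the job is handed in when it is done.

```bash
mkdir -p pics; ls; cat > h.py <<'E'
import numpy as np, cv2
from scipy.spatial.transform import Rotation as R
from bench import read_state, get_image, camera_model
def cam(name, st=None):
    m=camera_model(name); K=np.array(m["K"],float)
    if name=="wrist":
        T=np.eye(4); T[:3,:3]=R.from_quat(st["ee_rot"]).as_matrix(); T[:3,3]=st["position"]
        T=T@np.array(m["hand_eye"]); return K,T[:3,:3],T[:3,3]
    Rm=cv2.Rodrigues(np.array(m["rvec"],float))[0]; t=np.array(m["tvec"],float).ravel()
    return K,Rm.T,-Rm.T@t
def grab(name):
    st=read_state(); im,d=get_image(name); return im,d,cam(name,st)
def pts(d,c):
    K,Rw,o=c; v,u=np.mgrid[:d.shape[0],:d.shape[1]]
    r=np.stack([(u-K[0,2])/K[0,0],(v-K[1,2])/K[1,1],np.ones_like(u,float)],-1)*d[...,None]
    return r@Rw.T+o
def ray(u,v,z,c):
    K,Rw,o=c; r=Rw@np.array([(u-K[0,2])/K[0,0],(v-K[1,2])/K[1,1],1]); return o+r*(z-o[2])/r[2]
def delta(x,y,z,yaw=None):
    "tool-frame shift and turn to world TCP target with tool down; yaw=direction of closing axis (tool y), mod pi"
    st=read_state(); A=R.from_quat(st["ee_rot"]); p=np.array(st["position"])
    s=A.inv().apply(np.array([x,y,z])-p)/1000
    ty=A.as_matrix()[:,1]; cur=np.arctan2(ty[1],ty[0])
    if yaw is None: yaw=cur
    d=(yaw-cur+np.pi/2)%np.pi-np.pi/2
    Yd=np.array([np.cos(cur+d),np.sin(cur+d),0]); Z=np.array([0,0,-1.]); X=np.cross(Yd,Z)
    rv=(A.inv()*R.from_matrix(np.stack([X,Yd,Z],1))).as_rotvec()
    print("t",round(st["clock"],2),"shift",s.round(4),"turn",rv.round(3),"j6",round(st["joints"][5],2),"curyaw",round(cur,3),"pos",p.round(1))
E
python3 - <<'E'
from h import *
for n in("scene","side"):
    im,d,c=grab(n); cv2.imwrite(f"pics/{n}0.png",im); np.save(n+"0.npy",d); print(n,c[2].round(),c[0][0,0])
print(read_state())
E
```

```text
pics
scene [217. 604. 689.] 367.91211588289207
side [  259. -1043.   522.] 484.66814989222536
{'clock': 0.1, 'joints': array([-1.07137734e+00,  3.85488711e-01,  6.74896458e-03, -4.24023804e-04,
       -1.19399663e+00, -2.58598045e-01]), 'joint_vel': array([-0.00208231, -0.00188992,  0.00560932,  0.00141352,  0.00190082,
       -0.00103793]), 'joint_efforts': array([-3.85861240e-04, -3.93319237e+01,  1.88928705e+01,  4.19799417e+00,
       -2.59076071e-03, -1.44704675e-06]), 'position': array([ 148.94900034, -606.45162066,  230.32184174]), 'ee_rot': array([-1.20042022e-01,  9.92768318e-01,  9.74097690e-04, -1.75831236e-04]), 'contact_force': array([-0.01511641,  1.70682719, -0.83715157]), 'wrist_torque': array([-0.0162164 ,  0.0168403 ,  0.05209555]), 'grasp_force': 0.0, 'gripper_width': 85.51188521058839}
```

View pics/scene0.png

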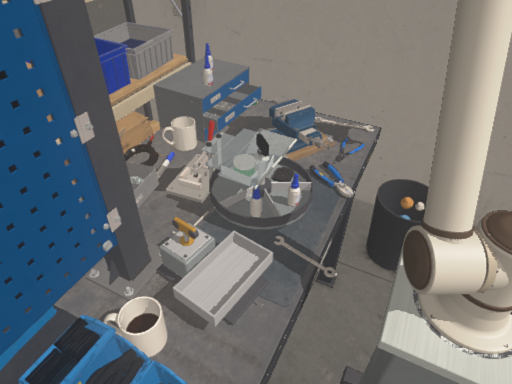

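View pics/side0.png

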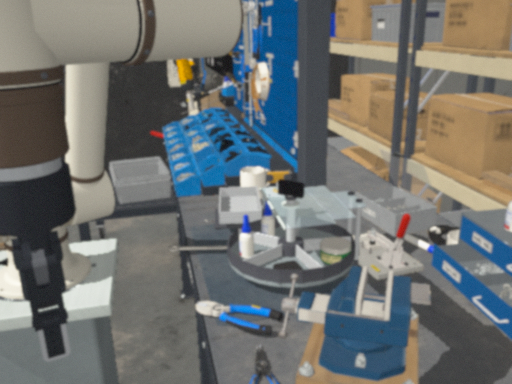

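The scene view shows the carousel at about (262,188) px, with its handle at (262,145) and bottles at (256,200) and (295,190). The tin is at (245,163), the dark plate near (285,175), the tray at (225,277) and the yellow key at (187,233). The side view confirms two bottles, at (246,240) and (267,220).

```bash
python3 - <<'E'
from h import *
im=cv2.imread("pics/scene0.png"); d=np.load("scene0.npy"); c=cam("scene"); P=pts(d,c); ok=d>0
hsv=cv2.cvtColor(im,cv2.COLOR_BGR2HSV); v,u=np.mgrid[:384,:512]
def box(a,b,e,f): return (u>=a)&(u<b)&(v>=e)&(v<f)&ok
def show(n,m):
    q=P[m]; print(n,len(q),"mean",q.mean(0).round(1) if len(q) else "", "min",q.min(0).round() if len(q) else "","max",q.max(0).round() if len(q) else "")
    if len(q)>5:
        w,V=np.linalg.eigh(np.cov(q[:,:2].T)); print("   axis",np.arctan2(V[1,1],V[0,1]).round(3),np.sqrt(w).round(1))
z=P[...,2]
show("handle",box(245,280,125,160)&(hsv[...,2]<60)&(z>160))
y=box(160,215,205,250)&(cv2.inRange(hsv,(15,120,60),(35,255,255))>0)
show("key",y); show("keytop",y&(z>100))
b=cv2.inRange(hsv,(105,120,60),(130,255,255))>0
show("noz1",box(240,272,180,200)&b); show("noz2",box(285,305,170,190)&b)
# tray wall tops
t=box(165,285,225,325)&(z>56)&(z<68); q=P[t][:,:2].astype(np.float32)
r=cv2.minAreaRect(q); print("tray",len(q),r)
# rim
t=box(200,325,150,235)&(z>57)&(z<67); q=P[t][:,:2]
print(len(q))
from scipy.optimize import least_squares
best=None
x0=q.mean(0)
f=lambda p: np.clip(np.hypot(*(q-p[:2]).T)-p[2],0,None)*0
# use outermost: hull
h=cv2.convexHull(q.astype(np.float32))[:,0]
print("hull",h.round().astype(int).tolist())
# roof
t=box(200,330,120,200)&(z>143)&(z<157); q=P[t][:,:2].astype(np.float32); print("roof",len(q), cv2.minAreaRect(q) if len(q) else 0)
show("box",box(155,220,210,280)&(z>73)&(z<85))
big=cv2.resize(im[110:330,150:340],None,fx=4,fy=4,interpolation=cv2.INTER_CUBIC)[:600*2]; cv2.imwrite("pics/c0.png",cv2.resize(im[115:265,155:330],None,fx=4,fy=4,interpolation=cv2.INTER_CUBIC))
E
```

```text
handle 145 mean [531.5 -92.3 189.9] min [ 514. -115.  171.] max [555. -77. 201.]
   axis 2.432 [ 3.1 16.2]
key 221 mean [582.1 180.  114.5] min [554. 168.  79.] max [612. 192. 136.]
   axis 3.01 [ 4.4 13.1]
keytop 153 mean [583.1 179.1 128.4] min [554. 170. 105.] max [612. 186. 136.]
   axis 2.985 [ 2.5 14.8]
noz1 53 mean [504.4  -8.6 105.2] min [498. -17.  93.] max [511.  -3. 121.]
   axis -2.546 [2.1 4.1]
noz2 65 mean [436.8 -90.6 110.7] min [430. -97.  94.] max [444. -85. 131.]
   axis -2.541 [2.4 3.8]
tray 954 ((513.72509765625, 187.47947692871094), (200.33102416992188, 184.5749053955078), 80.77738189697266)
862
hull [[686, -79], [649, -20], [635, -2], [519, 102], [516, 102], [498, 92], [496, 91], [411, -37], [406, -51], [400, -71], [398, -80], [397, -85], [397, -100], [397, -116], [398, -125], [411, -162], [415, -172], [431, -194], [442, -206], [446, -210], [463, -222], [475, -230], [500, -240], [515, -243], [524, -244], [530, -242], [677, -96]]
roof 3244 ((591.95263671875, -105.43424987792969), (243.84288024902344, 202.37222290039062), 88.37770080566406)
box 979 mean [578.2 187.3  78.1] min [537. 126.  73.] max [631. 229.  85.]
   axis 0.866 [21.4 27.5]
```

View pics/c0.png

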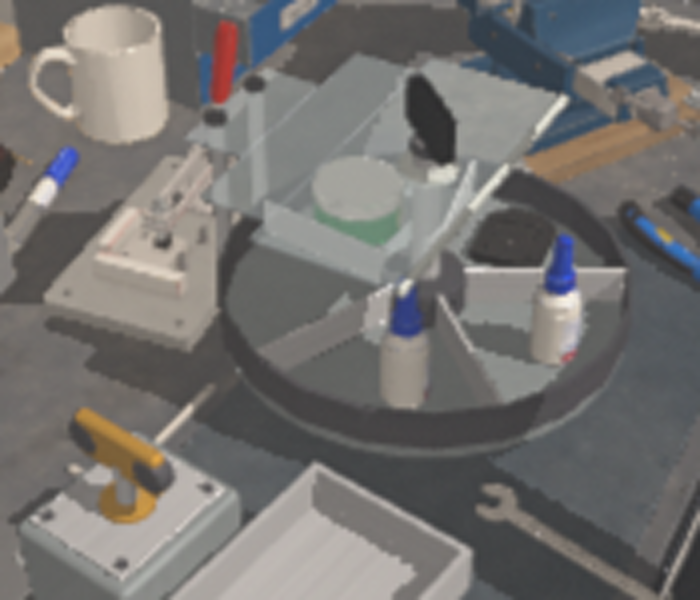

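The crop shows the two bottles in neighbouring bays, the dark plate at crop (512,238) and the green tin at (357,200). No third blue nozzle is visible. Next I refine the geometry.

```bash
python3 - <<'E'
from h import *
from scipy.optimize import least_squares
im=cv2.imread("pics/scene0.png"); d=np.load("scene0.npy"); c=cam("scene"); P=pts(d,c); ok=d>0
hsv=cv2.cvtColor(im,cv2.COLOR_BGR2HSV); z=P[...,2]
h=np.array([[411,-37],[406,-51],[400,-71],[398,-80],[397,-85],[397,-100],[397,-116],[398,-125],[411,-162],[415,-172],[431,-194],[442,-206],[446,-210],[463,-222],[475,-230],[500,-240],[515,-243]])
r=least_squares(lambda p:np.hypot(h[:,0]-p[0],h[:,1]-p[1])-140,[536,-103]); print("axis",r.x.round(1),np.abs(r.fun).max().round(1))
ax=r.x
# tray: bright low-sat component
m=((hsv[...,1]<50)&(hsv[...,2]>105)).astype(np.uint8); m[:232]=0;m[325:]=0;m[:,:172]=0;m[:,277:]=0
q=P[(m>0)&(z>25)&(z<66)&ok][:,:2].astype(np.float32); print("tray",len(q),cv2.minAreaRect(q), q.min(0),q.max(0))
for lo,hi in((28,40),(57,66)):
    q=P[(m>0)&(z>lo)&(z<hi)&ok][:,:2].astype(np.float32); print(lo,len(q),cv2.minAreaRect(q),q.mean(0))
# handle top, key top
hm=np.zeros_like(ok);hm[125:160,245:280]=True; hm&=(hsv[...,2]<60)&ok
for zz in(195,): 
    q=P[hm&(z>zz)]; print("handle top",len(q),q.mean(0).round(1))
km=np.zeros_like(ok);km[200:250,160:215]=True
km&=ok; q=P[km&(z>130)&(z<140)]; print("key top",len(q),q.mean(0).round(1),cv2.minAreaRect(q[:,:2].astype(np.float32)))
q=P[km&(z>104)&(z<140)]; print("key all",len(q),q.mean(0).round(1),cv2.minAreaRect(q[:,:2].astype(np.float32)))
for n,u,v,zz in(("plate",283,175,40),("tin",244,162,72)):
    p=ray(u,v,zz,c); print(n,p.round(),np.degrees(np.arctan2(p[1]-ax[1],p[0]-ax[0])).round(1),np.hypot(*(p[:2]-ax)).round())
for n in("scene","side"):
    K,Rw,o=cam(n)
    for a in(-41,31,103,175,247):
        for zz in(34,110):
            w=np.array([ax[0]+98*np.cos(np.radians(a)),ax[1]+98*np.sin(np.radians(a)),zz]); k=K@(Rw.T@(w-o)); print(n,a,zz,(k[:2]/k[2]).round(),end=" ")
    print()
for x,y in((437,-91),(504,-9)):
    print("bottle ang",np.degrees(np.arctan2(y-ax[1],x-ax[0])),np.hypot(x-ax[0],y-ax[1]))
E
```

```text
axis [ 536.4 -103.3] 1.8
tray 5092 ((487.9673156738281, 192.00901794433594), (201.0855712890625, 133.13880920410156), 80.60004425048828) [407.44202  88.40005] [561.4392 302.0742]
28 3219 ((486.2564697265625, 194.0324249267578), (197.10430908203125, 128.15548706054688), 80.540771484375) [481.6603  194.84114]
57 806 ((484.6859436035156, 192.19454956054688), (200.33102416992188, 125.73606872558594), 80.77738189697266) [484.36667 202.3446 ]
handle top 62 [533.5 -96.1 198.5]
key top 100 [583.4 177.7 133. ] ((583.6868286132812, 177.96237182617188), (12.3584566116333, 57.775001525878906), 80.27525329589844)
key all 285 [580.9 180.1 124.1] ((583.637451171875, 177.88824462890625), (13.508035659790039, 67.8541030883789), 81.70556640625)
plate [ 505. -187.   40.] -110.5 89.0
tin [ 613. -152.   72.] -32.3 91.0
scene -41 34 [247. 170.] scene -41 110 [247. 148.] scene 31 34 [225. 191.] scene 31 110 [224. 169.] scene 103 34 [252. 214.] scene 103 110 [252. 191.] scene 175 34 [292. 203.] scene 175 110 [295. 180.] scene 247 34 [286. 176.] scene 247 110 [288. 154.] 
side -41 34 [331. 261.] side -41 110 [332. 228.] side 31 34 [318. 238.] side 31 110 [318. 208.] side 103 34 [270. 236.] side 103 110 [269. 206.] side 175 34 [246. 255.] side 175 110 [245. 224.] side 247 34 [284. 273.] side 247 110 [284. 239.] 
bottle ang 172.96722543133998 100.10774990827836
bottle ang 108.94526502857049 99.65531285714573
```

```bash
python3 -c "
from h import *
delta(438,-94,200,np.radians(87))"
```

```text
t 0.1 shift [-0.4029  0.4287  0.0311] turn [ 0.002 -0.     0.293] j6 -0.26 curyaw 1.811 pos [ 148.9 -606.5  230.3]
```

```bash
python3 -m handwheel '[[-0.403,0.429,0.031,0,0,0.293,0],[-0.403,0.429,0.031,0,0,0.293,0],[-0.403,0.429,0.031,0,0,0.293,0],[-0.403,0.429,0.031,0,0,0.293,0],[-0.403,0.429,0.031,0,0,0.293,0],[-0.403,0.429,0.031,0,0,0.293,0],[-0.403,0.429,0.031,0,0,0.293,0],[-0.403,0.429,0.031,0,0,0.293,0],[-0.403,0.429,0.031,0,0,0.293,0],[-0.403,0.429,0.031,0,0,0.293,0]]'
python3 - <<'E'
from h import *
im,d,c=grab("wrist"); P=pts(d,c); cv2.imwrite("pics/w1.png",im)
hsv=cv2.cvtColor(im,cv2.COLOR_BGR2HSV); b=(cv2.inRange(hsv,(105,120,60),(130,255,255))>0)&(d>0)&(P[...,2]>90)&(P[...,2]<140)
print(b.sum(),P[b].mean(0),P[b].max(0)); delta(438,-94,65,np.radians(87)); print(read_state()["gripper_width"])
E
```

```text
clock: 1.35
position: [439.0, -91.6, 200.0]
ee_rot: [0.025, 1.0, 0.0, -0.0]
contact_force: [-0.0, -0.5, -0.4]
gripper_width: 43.1
grasp_force: 0.0
1000 [470.20933073 -55.09945593 112.69168898] [515.73138599  -4.84748715 131.81335724]
t 1.4 shift [ 0.0022 -0.0035  0.1349] turn [0.    0.001 0.004] j6 -1.78 curyaw 1.523 pos [440.3 -90.6 199.9]
42.481973396457576
```

View pics/w1.png

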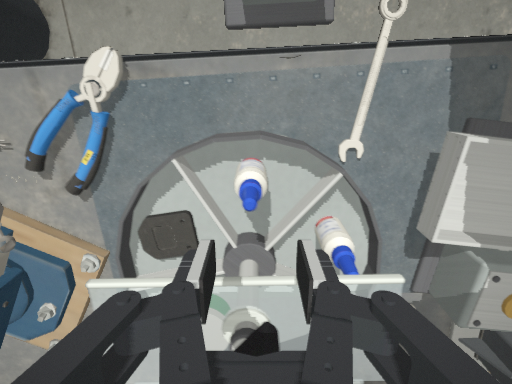

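The wrist view shows bottle_2's nozzle at (252,190) and bottle_1's at (343,250). The plate is at (168,235), and the two bottle bays look otherwise clear.

```bash
cat >> h.py <<'E'
def nozzles(name="wrist",save=None):
    im,d,c=grab(name); P=pts(d,c)
    if save: cv2.imwrite(save,im)
    hsv=cv2.cvtColor(im,cv2.COLOR_BGR2HSV)
    b=((cv2.inRange(hsv,(105,120,60),(130,255,255))>0)&(d>0)&(P[...,2]>90)&(P[...,2]<190)).astype(np.uint8)
    n,l,s,_=cv2.connectedComponentsWithStats(b)
    for i in range(1,n):
        if s[i,4]>40:
            q=P[l==i]; t=q[q[:,2]>np.percentile(q[:,2],80)]; print("nozzle",s[i,:5],"all",q.mean(0).round(1),"top",t.mean(0).round(1))
E
python3 - <<'E'
from h import *
nozzles()
E
```

```text
nozzle [237 177  22  32 539] all [436.6 -95.2 114.5] top [440.1 -95.8 130.2]
nozzle [330 244  26  29 517] all [504.  -16.1 109.5] top [504.6 -15.3 124.9]
```

```bash
python3 -m handwheel '[[0,-0.001,0.06,0,0,0,0],[0,-0.001,0.1,0,0,0,0],[0,-0.001,0.1,0,0,0,0],[0,-0.001,0.1,0,0,0,0]]'; python3 -c "
from h import *
delta(439,-95.5,65)"
```

```text
clock: 1.95
position: [439.0, -95.7, 101.7]
ee_rot: [0.026, 1.0, -0.0, 0.001]
contact_force: [1.1, -0.2, 0.9]
gripper_width: 42.7
grasp_force: 0.0
t 1.95 shift [0.0001 0.0002 0.0367] turn [-0.     0.002  0.   ] j6 -1.77 curyaw 1.518 pos [439.  -95.7 101.7]
```

```bash
python3 -m handwheel '[[0,0,0.036,0,0,0,0],[0,0,0.036,0,0,0,0],[0,0,0.036,0,0,0,-1],[0,0,0.036,0,0,0,-1],[0,0,0.036,0,0,0,-1],[0,0,0.036,0,0,0,-1],[0,0,0.0,0,0,0,-1],[0,0,-0.05,0,0,0,-1],[0,0,-0.05,0,0,0,-1]]'; python3 -c "
from h import *
delta(470,151,150,np.radians(80.6)); delta(485,240,150,np.radians(80.6))"
```

```text
clock: 3.08
position: [441.0, -94.9, 154.6]
ee_rot: [0.026, 1.0, 0.001, 0.005]
contact_force: [0.2, -0.2, -0.6]
gripper_width: 29.8
grasp_force: 59.3
t 3.08 shift [-0.0163  0.2471  0.0051] turn [0.002 0.01  0.113] j6 -1.77 curyaw 1.519 pos [441.  -94.9 154.6]
t 3.08 shift [-0.0267  0.3368  0.0053] turn [0.002 0.01  0.113] j6 -1.77 curyaw 1.519 pos [441.  -94.9 154.6]
```

```bash
python3 -m handwheel '[[-0.003,0.035,0,0,0,0.02,-1],[-0.006,0.08,0,0,0,0.04,-1],[-0.01,0.125,0,0,0,0.06,-1],[-0.015,0.175,0,0,0,0.08,-1],[-0.019,0.225,0,0,0,0.1,-1],[-0.023,0.275,0,0,0,0.113,-1],[-0.026,0.32,0,0,0,0.113,-1],[-0.027,0.337,0,0,0,0.113,-1],[-0.027,0.337,0,0,0,0.113,-1]]'; python3 -c "
from h import *
delta(485,240,67,np.radians(80.6))
nozzles('scene','pics/s2.png')"
```

```text
clock: 4.2
position: [482.1, 240.2, 149.5]
ee_rot: [0.082, 0.997, -0.0, -0.001]
contact_force: [-0.3, 0.4, -1.8]
gripper_width: 29.6
grasp_force: 61.2
t 4.2 shift [-0.003   0.0003  0.0825] turn [-0.001 -0.001 -0.   ] j6 -2.5 curyaw 1.407 pos [482.1 240.2 149.5]
nozzle [226  70  22  26 186] all [ 822.1 -492.5  136.6] top [ 821.8 -491.6  150.8]
nozzle [233  88  28  22  53] all [ 767.9 -476.8   94.7] top [ 767.3 -474.9   97.9]
nozzle [ 71 228  47  56 530] all [669.9 330.9 158.3] top [669.5 325.1 182.4]
```

```bash
python3 -m handwheel '[[-0.003,0,0.045,0,0,0,-1],[-0.003,0,0.07,0,0,0,-1],[-0.003,0,0.083,0,0,0,-1],[-0.003,0,0.0835,0,0,0,-1],[-0.003,0,0.0835,0,0,0,-1],[-0.003,0,0.0835,0,0,0,-0.3],[-0.003,0,0.0835,0,0,0,0.1],[-0.003,0,0.0835,0,0,0,0.1],[-0.003,0,0.04,0,0,0,0.1],[-0.003,0,-0.03,0,0,0,0.1]]'; python3 -c "
from h import *
nozzles('scene','pics/s3.png')
delta(505,-15,200,np.radians(10))
delta(536.4,-103.3,215,np.radians(138))
delta(536.4,-103.3,215,np.radians(49))"
```

```text
clock: 5.5
position: [484.6, 238.7, 172.4]
ee_rot: [0.082, 0.997, -0.002, -0.002]
contact_force: [1.2, 1.0, 0.1]
gripper_width: 47.2
grasp_force: 0.0
nozzle [227  71  21  16 124] all [ 821.1 -510.4  139.4] top [ 821.5 -502.5  150.1]
nozzle [ 52 228  66  78 591] all [669.9 335.6 157.2] top [669.4 322.  182.2]
nozzle [205 263   8  16  95] all [482.4 245.9 111.2] top [484.  243.7 127.6]
t 5.55 shift [-0.0568 -0.2507 -0.0184] turn [0.015 0.005 1.234] j6 -2.49 curyaw 1.408 pos [489.7 241.8 183.2]
t 5.55 shift [-0.1023 -0.3327 -0.0336] turn [ 0.002  0.016 -1.   ] j6 -2.49 curyaw 1.408 pos [489.7 241.8 183.2]
t 5.55 shift [-0.1023 -0.3327 -0.0336] turn [0.012 0.009 0.553] j6 -2.49 curyaw 1.408 pos [489.7 241.8 183.2]
```

View pics/s3.png

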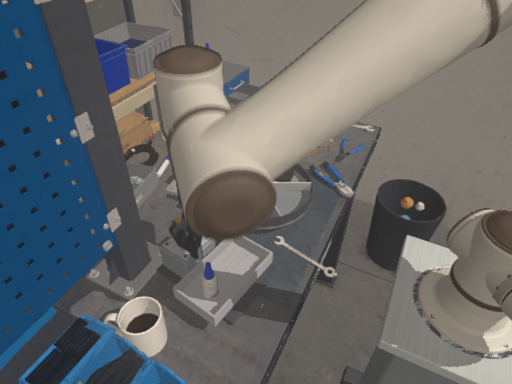

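The picture shows bottle_2 standing in the tray at (210,280). Next I move to the handle, which is clamped across its 14 mm thickness.

```bash
python3 -m handwheel '[[0,0,-0.08,0,0,0,0],[-0.017,-0.055,-0.08,0,0,0.092,0],[-0.035,-0.11,-0.08,0,0,0.18,0],[-0.053,-0.165,-0.08,0,0,0.27,0],[-0.071,-0.22,-0.08,0,0,0.37,0],[-0.089,-0.275,-0.08,0,0,0.46,0],[-0.107,-0.33,-0.08,0,0,0.553,0],[-0.107,-0.33,-0.08,0,0,0.553,0],[-0.107,-0.33,-0.08,0,0,0.553,0]]'; python3 - <<'E'
from h import *
im,d,c=grab("wrist"); P=pts(d,c); cv2.imwrite("pics/w2.png",im)
hsv=cv2.cvtColor(im,cv2.COLOR_BGR2HSV); b=(d>0)&(P[...,2]>190)&(P[...,2]<206)&(np.hypot(P[...,0]-536,P[...,1]+103)<45)
q=P[b][:,:2].astype(np.float32); print(len(q), cv2.minAreaRect(q) if len(q) else 0)
delta(536.4,-103.3,168,np.radians(49.3))
E
```

```text
clock: 6.68
position: [536.7, -103.7, 252.6]
ee_rot: [0.352, 0.936, 0.0, -0.0]
contact_force: [-0.5, -0.4, 0.1]
gripper_width: 42.6
grasp_force: 0.0
1549 ((538.0502319335938, -102.78402709960938), (13.98330020904541, 59.283145904541016), 46.158546447753906)
t 6.72 shift [ 0.0001 -0.0004  0.0847] turn [ 0.    -0.    -0.007] j6 -2.39 curyaw 0.853 pos [ 536.7 -103.1  252.7]
```

View pics/w2.png

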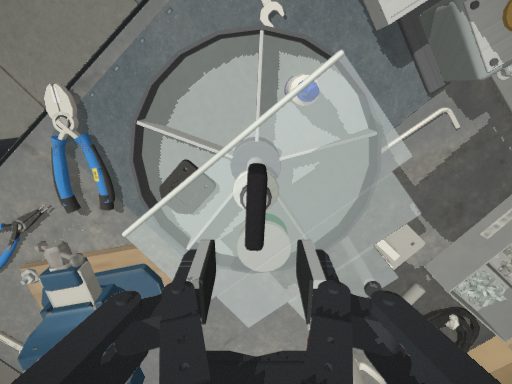

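The wrist view shows the bar handle at (256,207), centred between the pads and within about 3° of the yaw. Bottle_1 is at (302,88).

```bash
python3 -m handwheel '[[0,0.001,0.05,0,0,0.045,0],[0,0.001,0.084,0,0,0.045,0],[0,0.001,0.084,0,0,0.045,0],[0,0.001,0.084,0,0,0.045,-1],[0,0.001,0.084,0,0,0.045,-1],[0,0.001,0.084,0,0,0.045,-1],[0,0.001,0.084,0,0,0.045,-1]]' && python3 -m handwheel '[[0,0,0,0,0,-0.11,-1],[0,0,0,0,0,-0.23,-1],[0,0,0,0,0,-0.35,-1],[0,0,0,0,0,-0.47,-1],[0,0,0,0,0,-0.59,-1],[0,0,0,0,0,-0.71,-1],[0,0,0,0,0,-0.83,-1],[0,0,0,0,0,-0.95,-1],[0,0,0,0,0,-1.07,-1],[0,0,0,0,0,-1.187,-1]]'
```

```text
clock: 7.6
position: [537.0, -104.2, 171.1]
ee_rot: [0.372, 0.928, -0.001, 0.0]
contact_force: [-3.8, -4.7, 2.6]
gripper_width: 13.2
grasp_force: 62.2
clock: 8.85
position: [536.8, -105.1, 171.1]
ee_rot: [-0.211, 0.977, -0.001, -0.0]
contact_force: [-3.7, -9.3, 2.3]
gripper_width: 12.9
grasp_force: 62.2
```

```bash
python3 -m handwheel '[[0,0,0,0,0,-1.187,0],[0,0,0,0,0,0,0]]' >/dev/null 2>&1; python3 -c "
from h import *
delta(439,-103,200,np.radians(88))"
```

```text
t 9.1 shift [ 0.0908  0.0406 -0.0295] turn [-0.001  0.004  0.456] j6 -1.26 curyaw 1.992 pos [ 538.6 -102.9  170.9]
```

I carried -1.187 over from the previous call, so the first row turned the tool briefly before returning. I'll check with a look.

```bash
python3 -m handwheel '[[0,0,-0.06,0,0,0,0],[0.03,0.013,-0.065,0,0,0.15,0],[0.06,0.027,-0.065,0,0,0.3,0],[0.091,0.041,-0.065,0,0,0.456,0],[0.091,0.041,-0.065,0,0,0.456,0],[0.091,0.041,-0.065,0,0,0.456,0]]'; python3 -c "
from h import *
nozzles('wrist','pics/w3.png')
delta(439,-103,100,np.radians(88))"
```

```text
clock: 9.85
position: [438.8, -102.8, 235.4]
ee_rot: [0.015, 1.0, 0.0, 0.002]
contact_force: [0.8, -0.0, -0.0]
gripper_width: 42.9
grasp_force: 0.0
nozzle [243 172  19  27 397] all [ 440.8 -104.5  114.9] top [ 444.3 -104.7  130.1]
t 9.9 shift [ 0.0003 -0.0002  0.1349] turn [0.    0.003 0.004] j6 -1.73 curyaw 1.54 pos [ 438.9 -102.8  234.9]
```

View pics/w3.png

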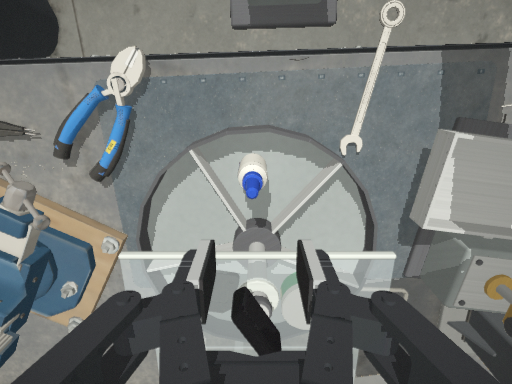

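Bottle_1 now stands in the open front at (252,182).

```bash
python3 -m handwheel '[[-0.0015,-0.0015,0.06,0,0,0,0],[-0.0015,-0.0015,0.11,0,0,0,0],[-0.0015,-0.0015,0.15,0,0,0,0],[-0.0015,-0.0015,0.169,0,0,0,0],[-0.0015,-0.0015,0.169,0,0,0,0],[-0.0015,-0.0015,0.169,0,0,0,-1],[-0.0015,-0.0015,0.169,0,0,0,-1],[-0.0015,-0.0015,0.169,0,0,0,-1],[-0.0015,-0.0015,0.169,0,0,0,-1]]' && python3 -m handwheel '[[0,0,-0.035,0,0,0,-1],[0,0,-0.085,0,0,0,-1],[0,0,-0.085,0,0,0,-1]]'; python3 -c "
from h import *
delta(470,151,150,np.radians(80.6))"
```

```text
clock: 11.02
position: [439.5, -104.5, 65.4]
ee_rot: [0.016, 1.0, 0.0, 0.001]
contact_force: [0.7, 1.0, 0.9]
gripper_width: 29.9
grasp_force: 59.2
clock: 11.4
position: [441.9, -104.4, 153.7]
ee_rot: [0.016, 1.0, 0.0, 0.005]
contact_force: [0.6, -0.4, -1.5]
gripper_width: 29.5
grasp_force: 59.3
t 11.4 shift [-0.02    0.2561  0.0041] turn [0.001 0.01  0.133] j6 -1.73 curyaw 1.539 pos [ 441.9 -104.4  153.7]
```

```bash
python3 -m handwheel '[[-0.003,0.03,0,0,0,0.02,-1],[-0.007,0.08,0,0,0,0.05,-1],[-0.011,0.13,0,0,0,0.08,-1],[-0.016,0.18,0,0,0,0.11,-1],[-0.02,0.225,0,0,0,0.133,-1],[-0.0225,0.256,0,0,0,0.133,-1],[-0.0225,0.256,0,0,0,0.133,-1],[-0.0225,0.256,0,0,0,0.133,-1]]'; python3 -c "
from h import *
delta(470,151,66,np.radians(80.6))"
```

```text
clock: 12.4
position: [469.1, 150.0, 149.0]
ee_rot: [0.083, 0.997, -0.001, -0.001]
contact_force: [-0.1, -0.1, -0.2]
gripper_width: 29.7
grasp_force: 59.5
t 12.4 shift [-0.0008  0.0012  0.083 ] turn [-0.001 -0.002 -0.001] j6 -2.38 curyaw 1.405 pos [469.1 150.  149. ]
```

```bash
python3 -m handwheel '[[-0.001,0.001,0.045,0,0,0,-1],[-0.001,0.001,0.07,0,0,0,-1],[-0.001,0.001,0.083,0,0,0,-1],[-0.001,0.001,0.083,0,0,0,-1],[-0.001,0.001,0.083,0,0,0,-1],[-0.001,0.001,0.083,0,0,0,-0.3],[-0.001,0.001,0.083,0,0,0,0.1],[-0.001,0.001,0.083,0,0,0,0.1],[-0.001,0.001,0.04,0,0,0,0.1],[-0.001,0.001,-0.03,0,0,0,0.1]]'; python3 -m handwheel '[[0,0,-0.06,0,0,0,0.1],[0.06,0,-0.06,0,0,0,0.1],[0.06,0,-0.06,0,0,0,0.1],[0.06,0,-0.06,0,0,0,0.1]]'; python3 - <<'E'
from h import *
nozzles('wrist','pics/w4.png'); nozzles('scene','pics/s4.png')
im,d,c=grab("wrist"); P=pts(d,c); hsv=cv2.cvtColor(im,cv2.COLOR_BGR2HSV)
b=(d>0)&(P[...,2]>128)&(P[...,2]<140)&(np.hypot(P[...,0]-583,P[...,1]-178)<40)
q=P[b][:,:2].astype(np.float32); print("key",len(q), cv2.minAreaRect(q) if len(q) else 0)
delta(584,178,200,np.radians(80.5))
cv2.imwrite("pics/ws4.png",np.hstack([cv2.resize(cv2.imread("pics/w4.png"),(400,300)),cv2.resize(cv2.imread("pics/s4.png"),(400,300))]))
E
```

```text
clock: 13.65
position: [470.0, 150.8, 172.1]
ee_rot: [0.082, 0.997, -0.002, -0.002]
contact_force: [0.1, 0.4, 0.3]
gripper_width: 47.2
grasp_force: 0.0
clock: 14.15
position: [411.9, 161.5, 232.7]
ee_rot: [0.082, 0.997, 0.0, 0.001]
contact_force: [-0.0, -0.1, 0.3]
gripper_width: 46.8
grasp_force: 0.0
nozzle [334 225  25  31 471] all [482.9 240.1 113.1] top [485.8 241.2 129.9]
nozzle [247 228  19  31 435] all [471.2 153.6 113.3] top [474.7 153.1 129.9]
nozzle [203  78  35  34 324] all [ 827.9 -382.4  133.5] top [ 828.2 -375.6  151.1]
nozzle [218 104  21  19  64] all [ 774.6 -344.9   95.8] top [ 773.2 -359.   100.4]
nozzle [ 72 228  46  56 574] all [669.7 333.  158.1] top [669.5 324.5 182.3]
nozzle [232 235   8  15  87] all [470.7 157.5 110.1] top [471.7 156.1 126.9]
nozzle [205 262   9  17 106] all [482.3 245.2 111.7] top [484.  242.6 128.6]
key 341 ((573.904296875, 178.55686950683594), (11.34958267211914, 40.32965087890625), 82.13501739501953)
t 14.3 shift [-0.1664  0.0447  0.0319] turn [-0.001 -0.    -0.   ] j6 -2.48 curyaw 1.405 pos [412.5 161.4 232. ]
```

View pics/ws4.png

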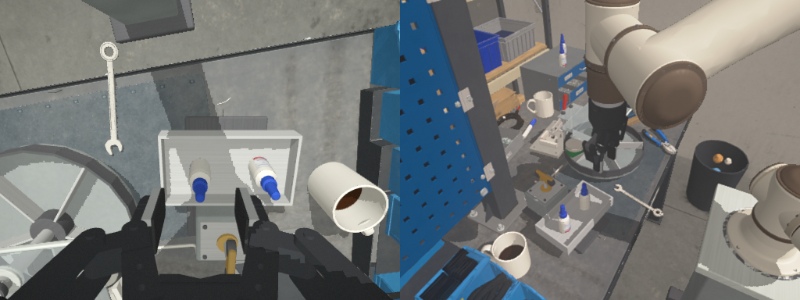

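Both pictures show the two bottles standing in the tray, at (200,180) and (262,178) in the left picture. The key at (232,250) is unwound. To wind it in one sweep within joint 6's range, I first turn the tool half a turn counter-clockwise.

```bash
python3 -m handwheel '[[-0.04,0.01,0.0,0,0,-0.18,0],[-0.08,0.02,0.0,0,0,-0.36,0],[-0.12,0.03,0.0,0,0,-0.54,0],[-0.167,0.045,0.0,0,0,-0.72,0],[-0.167,0.045,0,0,0,-0.9,0],[-0.167,0.045,0,0,0,-1.08,0],[-0.167,0.045,0,0,0,-1.26,0],[-0.167,0.045,0,0,0,-1.44,0],[-0.167,0.045,0,0,0,-1.57,0],[-0.167,0.045,0,0,0,-1.57,0]]' && python3 -m handwheel '[[0,0,0,0,0,-0.18,0],[0,0,0,0,0,-0.36,0],[0,0,0,0,0,-0.54,0],[0,0,0,0,0,-0.72,0],[0,0,0,0,0,-0.9,0],[0,0,0,0,0,-1.08,0],[0,0,0,0,0,-1.26,0],[0,0,0,0,0,-1.44,0],[0,0,0,0,0,-1.57,0],[0,0,0,0,0,-1.57,0]]'; python3 - <<'E'
from h import *
im,d,c=grab("wrist"); P=pts(d,c); cv2.imwrite("pics/w5.png",im)
b=(d>0)&(P[...,2]>128)&(P[...,2]<140)&(np.hypot(P[...,0]-583,P[...,1]-178)<40)
q=P[b][:,:2].astype(np.float32); print("key",len(q), cv2.minAreaRect(q) if len(q) else 0)
delta(584,178,103,np.radians(80.5)); print(read_state()["joints"].round(2))
E
```

```text
clock: 15.55
position: [584.6, 177.9, 231.3]
ee_rot: [-0.645, 0.764, 0.0, -0.001]
contact_force: [-1.0, 0.7, -0.5]
gripper_width: 42.6
grasp_force: 0.0
clock: 16.8
position: [584.3, 178.1, 231.8]
ee_rot: [0.996, -0.085, -0.0, 0.0]
contact_force: [-0.6, -0.2, 0.0]
gripper_width: 43.1
grasp_force: 0.0
key 824 ((586.443115234375, 176.74468994140625), (11.62692928314209, 60.196571350097656), 80.05035400390625)
t 16.85 shift [-2.000e-04  1.000e-04  1.289e-01] turn [ 0.     0.001 -0.005] j6 0.84 curyaw -1.742 pos [584.2 178.1 231.9]
[ 0.56  0.36 -0.03 -0.   -1.18  0.84]
```

```bash
python3 -m handwheel '[[0.001,0.0005,0.05,0,0,0,0],[0.001,0.0005,0.1,0,0,0,0],[0.001,0.0005,0.129,0,0,0,0],[0.001,0.0005,0.129,0,0,0,0],[0.001,0.0005,0.129,0,0,0,-1],[0.001,0.0005,0.129,0,0,0,-1],[0.001,0.0005,0.129,0,0,0,-1],[0.001,0.0005,0.129,0,0,0,-1]]' && python3 -m handwheel '[[0,0,0,0,0,0.1,-1],[0,0,0,0,0,0.2,-1],[0,0,0,0,0,0.32,-1],[0,0,0,0,0,0.44,-1],[0,0,0,0,0,0.56,-1],[0,0,0,0,0,0.68,-1],[0,0,0,0,0,0.8,-1],[0,0,0,0,0,0.92,-1],[0,0,0,0,0,1.04,-1],[0,0,0,0,0,1.16,-1]]'; python3 -c "
from h import *
s=read_state();print(s['wrist_torque'].round(2),s['joints'][5])"
```

```text
clock: 17.85
position: [585.4, 175.0, 105.4]
ee_rot: [0.996, -0.084, 0.001, 0.001]
contact_force: [1.4, -8.8, 1.9]
gripper_width: 9.1
grasp_force: 60.4
clock: 19.1
position: [585.0, 174.5, 105.4]
ee_rot: [0.786, -0.618, 0.001, 0.002]
contact_force: [0.8, -9.4, 2.3]
gripper_width: 9.0
grasp_force: 60.5
[-2.69 -0.16  0.17] -0.31936691842772746
```

```bash
python3 -m handwheel '[[0,0,0,0,0,0.12,-1],[0,0,0,0,0,0.24,-1],[0,0,0,0,0,0.36,-1],[0,0,0,0,0,0.48,-1],[0,0,0,0,0,0.6,-1],[0,0,0,0,0,0.72,-1],[0,0,0,0,0,0.84,-1],[0,0,0,0,0,0.96,-1],[0,0,0,0,0,1.08,-1],[0,0,0,0,0,1.2,-1]]' && python3 -m handwheel '[[0,0,0,0,0,0.12,-1],[0,0,0,0,0,0.24,-1],[0,0,0,0,0,0.36,-1],[0,0,0,0,0,0.48,-1],[0,0,0,0,0,0.6,-1],[0,0,0,0,0,0.72,-1],[0,0,0,0,0,0.84,-1],[0,0,0,0,0,0.96,-1],[0,0,0,0,0,1.08,-1],[0,0,0,0,0,1.2,-1]]'; python3 -c "
from h import *
s=read_state();print(s['wrist_torque'].round(2),s['joints'].round(2),s['contact_force']);delta(585,175,105)"
```

```text
clock: 20.35
position: [584.4, 174.7, 105.4]
ee_rot: [-0.3, 0.954, -0.002, -0.001]
contact_force: [-1.3, -8.5, 3.3]
gripper_width: 8.8
grasp_force: 60.7
clock: 21.6
position: [584.4, 175.3, 105.4]
ee_rot: [0.291, 0.957, -0.001, -0.0]
contact_force: [-1.6, -7.1, 3.3]
gripper_width: 8.9
grasp_force: 60.7
[-1.79  0.52  0.2 ] [ 0.56  0.47 -0.19  0.   -0.91 -2.72] [-1.60172415 -7.06793807  3.30795147]
t 21.6 shift [-0.0007  0.0001  0.0004] turn [-0.003  0.001  0.   ] j6 -2.72 curyaw 0.981 pos [584.4 175.3 105.4]
```

```bash
python3 -m handwheel '[[0,0,0,0,0,0.06,-1],[0,0,0,0,0,0.1,-1],[0,0,0,0,0,0.1,-1]]'; python3 -c "
from h import *
s=read_state();print(s['wrist_torque'].round(2),s['joints'][5]);delta(585,175,105)"
python3 -m handwheel '[[0,0,0,0,0,0,-1],[0,0,0,0,0,0,0],[0,0,0,0,0,0,0],[0,0,0,0,0,0,0],[0,0,-0.05,0,0,0,0],[0,0,-0.11,0,0,0,0],[0,0,-0.125,0,0,0,0],[0,0,-0.125,0,0,0,0]]'; python3 - <<'E'
from h import *
im,d,c=grab("wrist"); P=pts(d,c); cv2.imwrite("pics/w6.png",im)
b=(d>0)&(P[...,2]>126)&(P[...,2]<140)&(np.hypot(P[...,0]-585,P[...,1]-176)<40)
q=P[b][:,:2].astype(np.float32); print("key",len(q), cv2.minAreaRect(q) if len(q) else 0)
im,d,c=grab("scene"); cv2.imwrite("pics/s6.png",im)
delta(537,-104,250)
E
```

```text
clock: 21.98
position: [584.4, 175.3, 105.5]
ee_rot: [0.334, 0.943, -0.002, 0.0]
contact_force: [-1.5, -7.0, 3.5]
gripper_width: 8.9
grasp_force: 79.4
[-1.88  0.55  1.35] -2.8116982436075193
t 21.98 shift [-0.0007  0.0001  0.0005] turn [-0.004  0.002  0.   ] j6 -2.81 curyaw 0.89 pos [584.4 175.3 105.5]
clock: 22.98
position: [585.2, 178.0, 229.5]
ee_rot: [0.336, 0.942, 0.001, 0.001]
contact_force: [-0.3, -0.8, -1.6]
gripper_width: 42.8
grasp_force: 0.0
key 917 ((585.2783813476562, 176.80421447753906), (11.844833374023438, 65.61717987060547), 54.16432189941406)
t 23.07 shift [-0.1417 -0.2476 -0.0231] turn [-0.003 -0.002 -0.   ] j6 -2.82 curyaw 0.885 pos [584.  177.4 226.5]
```

View pics/w6.png

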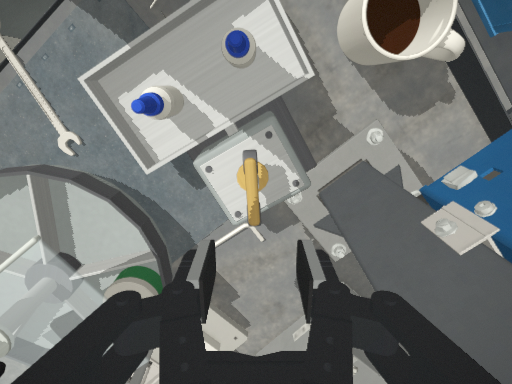

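The key's wing is at (252,187), 206° clockwise from its start. The torque rose to 1.35 N m, so it is at its stop, and both bottles still stand in the tray. Next is the tin.

```bash
python3 -m handwheel '[[-0.01,-0.01,-0.023,0,0,-0.14,0],[-0.03,-0.05,-0.023,0,0,-0.3,0],[-0.055,-0.1,-0.023,0,0,-0.47,0],[-0.085,-0.15,-0.023,0,0,-0.64,0],[-0.115,-0.2,-0.023,0,0,-0.81,0],[-0.142,-0.248,-0.023,0,0,-0.98,0],[-0.142,-0.248,-0.023,0,0,-1.107,0],[-0.142,-0.248,-0.023,0,0,-1.107,0],[-0.142,-0.248,-0.023,0,0,-1.107,0]]'; python3 - <<'E'
from h import *
im,d,c=grab("wrist"); P=pts(d,c); cv2.imwrite("pics/w7.png",im)
b=(d>0)&(P[...,2]>190)&(P[...,2]<206)&(np.hypot(P[...,0]-536,P[...,1]+103)<45)
q=P[b][:,:2].astype(np.float32); print("handle",len(q), cv2.minAreaRect(q) if len(q) else 0)
hsv=cv2.cvtColor(im,cv2.COLOR_BGR2HSV); g=cv2.inRange(hsv,(60,90,30),(95,255,255)); ys,xs=np.nonzero(g); print("green",len(xs),xs.mean(),ys.mean())
if len(xs): print(ray(xs.mean(),ys.mean(),53,c).round())
delta(537,-104,171,1.99)
E
```

```text
clock: 24.2
position: [537.6, -103.8, 250.1]
ee_rot: [-0.209, 0.978, 0.0, -0.001]
contact_force: [-0.7, 0.5, -0.2]
gripper_width: 42.5
grasp_force: 0.0
handle 1602 ((538.15625, -103.36204528808594), (59.47405242919922, 13.989559173583984), 29.095413208007812)
green 0 nan nan
t 24.25 shift [ 0.0008 -0.      0.0794] turn [ 0.001 -0.002  0.002] j6 -1.25 curyaw 1.992 pos [ 537.8 -103.7  250.4]<stdin>:5: RuntimeWarning: Mean of empty slice.
  ret = ret.dtype.type(ret / rcount)
```

View pics/w7.png

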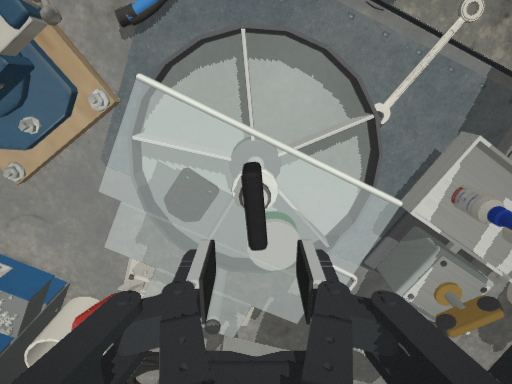

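The tin's top is at about (272,243) under the roof, the plate at (192,195), and the handle lies at 29°.

```bash
python3 - <<'E'
from h import *
c=cam("wrist",read_state())
for u,v in((272,243),(192,195)):
    p=ray(u,v,72 if u>200 else 42,c); print(p.round(),np.degrees(np.arctan2(p[1]+103.3,p[0]-537)),np.hypot(p[1]+103.3,p[0]-537))
E
```

```text
[616. -46.  72.] 35.98384968975324 97.23673313387506
[ 610. -155.   42.] -35.49458491741989 89.84966888311602
```

```bash
python3 -m handwheel '[[0,0,0.05,0,0,-0.087,0],[0,0,0.08,0,0,-0.087,0],[0,0,0.08,0,0,-0.087,0],[0,0,0.08,0,0,-0.087,-1],[0,0,0.08,0,0,-0.087,-1],[0,0,0.08,0,0,-0.087,-1],[0,0,0.08,0,0,-0.087,-1]]' && python3 -m handwheel '[[0,0,0,0,0,-0.11,-1],[0,0,0,0,0,-0.23,-1],[0,0,0,0,0,-0.35,-1],[0,0,0,0,0,-0.47,-1],[0,0,0,0,0,-0.59,-1],[0,0,0,0,0,-0.71,-1],[0,0,0,0,0,-0.83,-1],[0,0,0,0,0,-0.95,-1],[0,0,0,0,0,-1.07,-1],[0,0,0,0,0,-1.19,-1]]' && python3 -m handwheel '[[0,0,0,0,0,-0.13,-1],[0,0,0,0,0,-0.26,-1],[0,0,0,0,0,-0.39,-1],[0,0,0,0,0,-0.52,-1],[0,0,0,0,0,-0.65,-1],[0,0,0,0,0,-0.78,-1],[0,0,0,0,0,-0.91,-1],[0,0,0,0,0,-1.04,-1],[0,0,0,0,0,-1.17,-1],[0,0,0,0,0,-1.295,-1]]' && python3 -m handwheel '[[0,0,0,0,0,0,-1],[0,0,0,0,0,0,0],[0,0,0,0,0,0,0],[0,0,0,0,0,0,0],[0,0,-0.04,0,0,0,0],[0,0,-0.1,0,0,0,0],[0,0,-0.12,0,0,0,0],[0,0,-0.12,0,0,0,0]]'; python3 - <<'E'
from h import *
im,d,c=grab("wrist"); cv2.imwrite("pics/w8.png",im)
im,d,c=grab("side"); cv2.imwrite("pics/d8.png",im)
im,d,c=grab("scene"); cv2.imwrite("pics/s8.png",im)
cv2.imwrite("pics/all8.png",np.vstack([np.hstack([cv2.imread("pics/w8.png")[:300,:400],cv2.imread("pics/d8.png")[100:400,100:500][:284]if 0 else cv2.resize(cv2.imread("pics/d8.png"),(400,300))]),np.hstack([cv2.resize(cv2.imread("pics/s8.png"),(400,300)),np.zeros((300,400,3),np.uint8)])]))
print(read_state()["position"])
E
```

```text
clock: 25.12
position: [539.1, -103.9, 173.2]
ee_rot: [-0.252, 0.968, -0.0, 0.002]
contact_force: [-0.6, 3.3, 6.5]
gripper_width: 12.9
grasp_force: 62.0
clock: 26.38
position: [537.4, -103.1, 173.2]
ee_rot: [0.752, -0.659, -0.001, -0.001]
contact_force: [-5.5, 7.4, 10.0]
gripper_width: 12.9
grasp_force: 63.0
clock: 27.62
position: [535.8, -104.5, 173.2]
ee_rot: [0.997, -0.072, -0.002, 0.0]
contact_force: [-7.9, 2.2, 10.8]
gripper_width: 12.9
grasp_force: 63.1
clock: 28.62
position: [538.7, -104.3, 292.8]
ee_rot: [0.997, -0.074, 0.002, -0.0]
contact_force: [-0.3, -0.4, -0.7]
gripper_width: 42.6
grasp_force: 0.0
[ 537.06511313 -104.23674843  289.32215999]
```

View pics/all8.png

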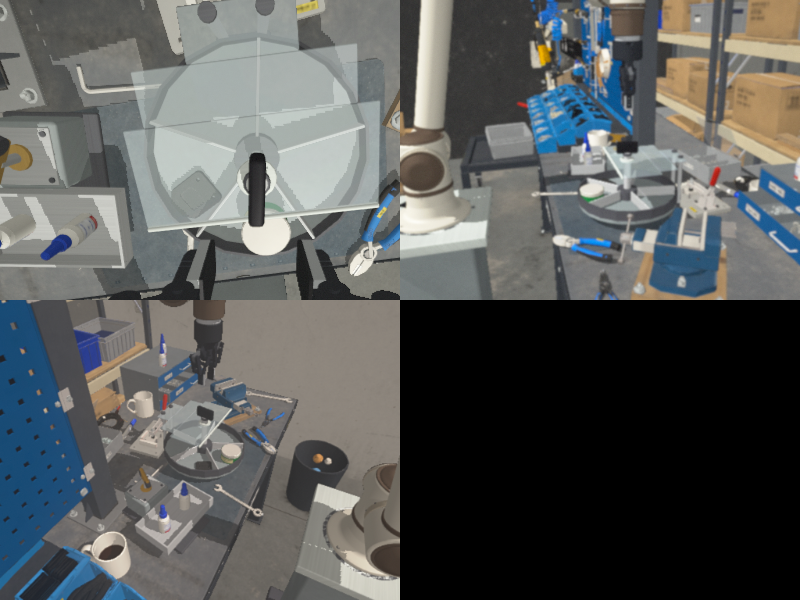

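The tin is at the open front, at wrist-view (265,236). The plate is on the deck at (195,193), and both bottles stand in the tray. I'll measure the tin's offset.

```bash
python3 - <<'E'
from h import *
B=R.from_euler('z',-0.028)
for p in (ray(265,236,72,cam("wrist",read_state())),ray(296,193,72,cam("scene"))):
    print(p.round(), B.inv().apply(p-np.array([537,-103.3,0])).round())
E
```

```text
[433. -99.  72.] [-104.    1.   72.]
[432. -94.  72.] [-106.    6.   72.]
```

```bash
python3 -c "
from bench import job_done
print(job_done())"
```

```text
the job is handed in; nothing more can be done
None
```

The job is handed in, with no verdict returned: both bottles found on the carousel stand in the tray, the key is wound to its stop, and the tin is at the open front, about 1–6 mm off the middle by my measurements.

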